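# Point-and-check two reagents, then confirm

## Robot

A 6-joint arm with a two-finger parallel gripper is mounted at the origin on a cart in front of the work surface, level with it; the furniture and walls round the work are solid. World frame = base frame: x ahead of the robot, y to its left, z up, the work surface at z = 0. Lengths are in m, angles in rad, forces in N, time in s.
With the tool pointing down it reaches from about 0.3 to 0.875 m from the base axis. Payload 4.2 kg.
Tool frame: the origin (TCP) lies at the very end of the fingers, on their centre line; the grasp point (between the pads) lies r.pinch_z behind it (r.pinch_z is the distance from the TCP to the grasp point, in m); x points along the fingers, y is the direction in which the jaws open and shut, and the axes are right-handed (so a half turn about x gives the same grasp; the last joint's range is limited). The gripper opens to 85 mm and grips with 20 to 120 N. Pads are 22 mm wide; open, the fingers measure 114 mm over their backs; the gripper's body (76 mm by 85 mm) begins 54 mm behind the grasp point. The pads swing forward as they close: fully open they stand 13 mm farther back than shut.
Start: joints at [1.087, 0.32, 1.565, -0, 1.257, -0.02], TCP at [0.257, 0.514, 0.198] pointing down, gripper open.
Joint ranges: [-3.11, 3.11], [-0.84, 2.01], [0.21, 2.61], [-1.34, 4.49], [0.05, 2.63], [-2.56, 2.56]. Speed limits (rad/s): [2.57, 2.57, 3.14, 3.14, 3.14, 3.14].

## Interface

Orientations are given as a 3x3 rotation matrix whose columns are the frame's x, y, z axes.
In Python, from rig import r, get_image gives the robot as it stands. The module is installed in compiled form; this text tells all that it offers.
- The arm moves only by the tool drive_tool, never from a script. Its argument "increments" is one flat list of numbers, 7 for each row, row after row: the shift along the tool's x, y, z in mm, then the turn, a rotation vector about the tool's x, y, z in rad, then the closure, from 0 (fully open) to 1 (shut). A call has 1 to 5 rows; each row shifts and turns the commanded pose from where the row before left it, along the tool's axes as they then stand; what a row does not reach is not made up. A row lasts 1/8 s, in which the tool goes at most 62.5 mm and 10.7 degrees, less where a joint would pass 70% of its speed; a pose out of reach is approached as far as the arm can. A call is refused whole if a number of a shift passes 62.5 or a number of a turn 0.188, either way. A call with a gripper value outside its range is refused whole. The fingers move at their own pace and stop on an object; "squeeze" is the grip in N (left out, the last holds). Time passes only in rows, so rows that do not move let the fingers close. It gives the time, the measured TCP pose, the force and the opening at its end, in the units of the state.
- r.get_state(): the state, without advancing time (a new reading comes with each control period).
- get_image(name): name is "side" or "top" or "wrist"; returns a dict with "frame" (400x640x3 uint8, blue, green, red), "z_map" (400x640 float32, m along the optical axis (not along the pixel's ray), 0 where there is no reading), "mtx" (3x3 intrinsics, pixels), "D" ([k1, k2, p1, p2, k3] as OpenCV has them; the pictures are not rectified), "R" (3x3) and "t" (3): a world point X has camera coordinates R X + t. Camera axes: x right, y down, z forward; pixel columns grow to the right and rows downward; lengths in m; the calibration is good to about 2 mm. A picture is of the moment at which its call begins.
- r.close_job(): hands the job in, once; it reports no verdict.
The state is a dict: "time": time; "joint_pos": joint angles; "joint_velocities": joint speeds; "joint_torque": joint torques, N m; "position": TCP position; "eef_rot": TCP orientation; "contact_force": force on the tool from outside, world axes, zero at the start; "moment": the same for the moment, N m; "width": finger opening in m.
Only numpy, scipy, OpenCV 4.12 (cv2) and the standard library are available. Lean on these libraries where they do the work, as an engineer would, in place of code of your own. Each camera call takes 0.05 s, during which the arm holds its last target.

## Task

Do the point-and-check before a run: point with your fingertips at the cap of the brown amber bottle from two or three centimetres above it, without contact, and stay there for two seconds, then point in the same way at the clear media bottle with the blue cap. When both are shown, press the green confirm button on the bench right down and let it come up again. Do not touch or shift any container on the work area, and do not come down over any of the others.

Things in the scene. Friction and masses are not known exactly. Their poses are not given: they have to be found in the camera images.
- amber_top (a point): centre of the top of the black cap of the brown amber glass bottle (48 mm wide, 96 mm high, cap 35 mm wide) standing loose on the bench: the first to point at. z is up
- media_top (a point): centre of the top of the blue cap of the clear media bottle with grey liquid (60 mm wide, 138 mm high, cap 46 mm wide) standing loose on the bench: the second to point at. z is up
- dropper_top (a point): centre of the top of the yellow cap of the small white dropper bottle (42 mm wide, 84 mm high, cap 32 mm wide), loose; a bystander, not to be touched
- jar_top (a point): centre of the top of the red lid of a glass jar (68 mm wide, 97 mm high), loose, in the front part of the bench (other red-lidded jars stand farther back and do not count); a bystander, not to be touched
- tube_top (a point): highest point of the clear tapered tube that stands upside down on its orange cap (35 mm wide, 115 mm high), loose and light; a bystander, not to be touched
- confirm_top (a point): centre of the top face of the green round push button (34 mm wide) in a grey housing fixed to the bench to the right of the bottles; z is up
- confirm (a joint): travel of the green button: 0 released, 0.006 m fully down; it springs back by itself and takes 5 N to hold fully down

How it is judged:
On the way, in this order (a step that is already met when the one before it is completed fails the run):
1. the fingertips point at the amber bottle's cap from just above, for 1.5 s (horizontal distance between the grasp point and amber_top below 0.025 m and z of the grasp point in the frame of amber_top between 0.025 and 0.075 m), for 1.5 s.
2. the fingertips point at the blue cap of the media bottle from just above, for 1.5 s (horizontal distance between the grasp point and media_top below 0.025 m and z of the grasp point in the frame of media_top between 0.025 and 0.075 m), for 1.5 s.
3. the green button is pressed right down (value of joint confirm above 0.0045 m), for 0.05 s.
At the end, for the whole second after the job is handed in: Amber, then media bottle pointed at for 1.5 s each (grasp point under 25 mm off the cap's axis, 25 to 75 mm above it), then the button pressed over 4.5 mm; it is up again (under 1.5 mm) and the five containers stand within 6 mm of where they stood (value of joint confirm below 0.0015 m and distance of each of amber_top, media_top, dropper_top, jar_top, tube_top from where it was at the start of the episode below 0.006 m); the robot touches nothing.
It fails at once if the robot touches a container (contact force between any of the fingers, the arm and amber above 0.3 N or contact force between any of the fingers, the arm and media above 0.3 N or contact force between any of the fingers, the arm and dropper above 0.3 N or contact force between any of the fingers, the arm and jar above 0.3 N or contact force between any of the fingers, the arm and tube above 0.3 N).
It fails at once if a container is shifted, tipped or lifted (distance of any of amber_top, media_top, dropper_top, jar_top, tube_top from where it was at the start of the episode above 0.01 m).
It fails at once if the fingers come down over another container (grasp point within 25 mm of its axis and less than 50 mm above its top) ((horizontal distance between the grasp point and dropper_top below 0.025 m and z of the grasp point in the frame of dropper_top between -0.2 and 0.05 m) or (horizontal distance between the grasp point and jar_top below 0.025 m and z of the grasp point in the frame of jar_top between -0.2 and 0.05 m) or (horizontal distance between the grasp point and tube_top below 0.025 m and z of the grasp point in the frame of tube_top between -0.2 and 0.05 m)).
It also fails if it takes over 56 s, if anything falls off the work surface, if the arm or the gripper's body presses on something with over 40 N, if the wrist force passes 120 N, or if a joint passes its speed limit or range.

## Working session

There is one attempt and no reset: what is moved stays moved. The work goes in short steps, Python scripts to look and compute and a tool call to move; the robot and the scene stay as the last step left them, time stands still between calls to the robot, and variables do not carry over. Pictures are saved under pics/ and viewed, and the job is handed in when it is done.

Besides the shell and the picture viewer there is one more tool, called after "Request:" as name(argument=value, ...) on one line, values as JSON. drive_tool: Moves the arm, as the interface text tells. Its arguments: {"type":"object","properties":{"increments":{"type":"array","items":{"type":"number"}},"squeeze":{"type":"number"}},"required":["increments"]}

```bash
mkdir -p pics
python3 - <<'E'
from rig import r,get_image
import cv2,numpy as np
s=r.get_state();print(s,r.pinch_z)
for n in ["side","top"]:
    d=get_image(n);cv2.imwrite(f"pics/{n}0.png",d["frame"]);np.savez(f"{n}0.npz",**d);print(n,d["R"],d["t"],d["mtx"],d["D"])
E
```

```text
{'time': 0.0, 'joint_pos': array([ 1.08700540e+00,  3.20286026e-01,  1.56572642e+00, -3.35162242e-06,
        1.25740917e+00, -1.99747727e-02]), 'joint_velocities': array([ 0.00032506, -0.00037422, -0.00120773, -0.00183122, -0.00261794,
        0.00019233]), 'joint_torque': array([-3.97211925e-04, -4.15509939e+01, -2.34160781e+01, -6.55385838e-05,
        8.12509825e-03, -2.52828329e-06]), 'position': array([0.25695915, 0.51375867, 0.1974673 ]), 'eef_rot': array([[-8.47899093e-04,  4.47362640e-01,  8.94352252e-01],
       [-1.62055184e-03,  8.94350784e-01, -4.47363442e-01],
       [-9.99998327e-01, -1.82866324e-03, -3.33448696e-05]]), 'contact_force': array([ 0.14960886,  1.15551918, -0.16464056]), 'moment': array([-0.04071121,  0.03176487, -0.02071242]), 'width': 0.08530798561229974} 0.0187
side [[ 0.95465058 -0.29772274  0.00185326]
 [-0.17060234 -0.55211809 -0.81612527]
 [ 0.24400227  0.77879829 -0.57787206]] [-0.49460195  0.18809684  0.93955816] [[384.97157389   0.         318.17868892]
 [  0.         384.97157389 204.24447934]
 [  0.           0.           1.        ]] [-0.04531596  0.          0.          0.          0.        ]
top [[ 0.01568183 -0.99984292 -0.00825884]
 [-0.99194604 -0.01451863 -0.12582631]
 [ 0.12568664  0.01016551 -0.99201791]] [0.02521932 0.54365029 1.04159656] [[485.34556153   0.         318.29286097]
 [  0.         485.34556153 194.04162547]
 [  0.           0.           1.        ]] [-0.03006175  0.          0.          0.          0.        ]
```

View pics/side0.png

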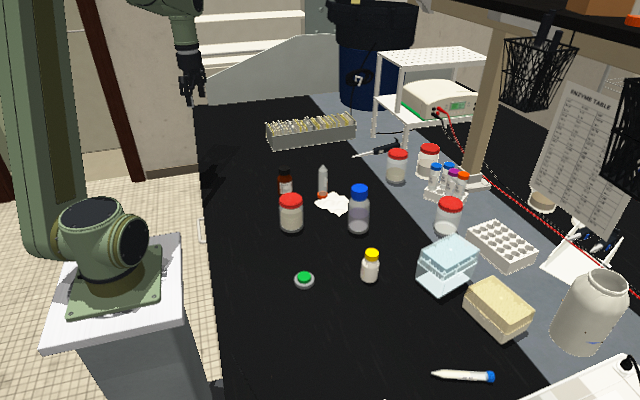

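View pics/top0.png

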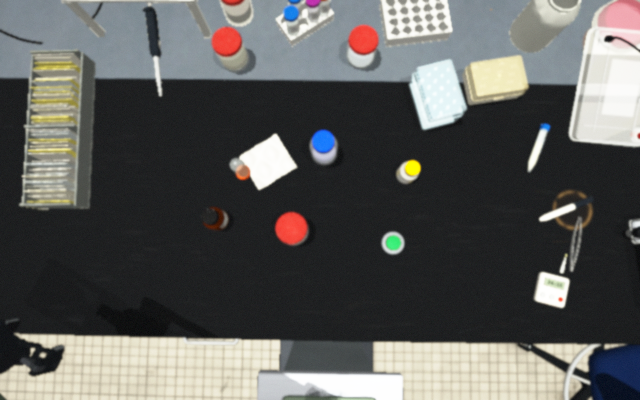

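The top view shows the amber cap at about (209,216), jar (291,229), blue cap (322,141), yellow cap (412,168), green button (393,243) and inverted tube (236,163). Next I measure these points.

```bash
cat > h.py <<'E'
import numpy as np,cv2
def ray(d,u,v,z):
    p=cv2.undistortPoints(np.array([[[u,v]]],float),d["mtx"],d["D"])[0,0]
    R,t=d["R"],d["t"]; c=-R.T@t; w=R.T@np.array([p[0],p[1],1]); return c+w*(z-c[2])/w[2]
def deproj(d,u,v,depth):
    p=cv2.undistortPoints(np.array([[[u,v]]],float),d["mtx"],d["D"])[0,0]
    return d["R"].T@(np.array([p[0],p[1],1])*depth-d["t"])
def cloud(d):
    z=d["z_map"];v,u=np.mgrid[:400,:640]
    p=cv2.undistortPoints(np.stack([u.ravel(),v.ravel()],1).astype(float)[:,None],d["mtx"],d["D"])[:,0]
    P=np.c_[p,np.ones(len(p))]*z.reshape(-1,1)
    return ((P-d["t"])@d["R"]).reshape(400,640,3)
E
python3 - <<'E'
from h import *
T=np.load("top0.npz");S=np.load("side0.npz")
def proj(d,X): return cv2.projectPoints(np.array([X]),cv2.Rodrigues(d["R"])[0],d["t"],d["mtx"],d["D"])[0].ravel().round(1)
C=cloud(T);hsv=cv2.cvtColor(T["frame"],cv2.COLOR_BGR2HSV)
hs=cv2.cvtColor(S["frame"],cv2.COLOR_BGR2HSV);CS=cloud(S)
for n,(u,v),h in [("amber",(209,216),.096),("media",(322,141),.138),("dropper",(412,168),.084),("jar",(291,229),.097),("tube",(236,164),.115),("button",(393,243),.03)]:
    sl=np.s_[v-22:v+23,u-22:u+23]; P=C[sl].reshape(-1,3)
    zok=T["z_map"][sl].ravel()>0
    tp=np.abs(P[:,2]-h)<.007
    m=P[zok&tp]
    print(n,"maxz",P[zok,2].max().round(4),"depthtop n",len(m),(m.min(0)+m.max(0))/2 if len(m) else None, (m.max(0)-m.min(0)) if len(m) else None)
    print("  ray",ray(T,u,v,h).round(4),"side proj",proj(S,ray(T,u,v,h)))
for n,lo,hi,h in [("media",(105,150,60),(125,255,255),.138),("dropper",(22,150,80),(35,255,255),.084),("button",(50,120,60),(80,255,255),.03)]:
    for nm,d,H in (("top",T,hsv),("side",S,hs)):
        k,l,st,ce=cv2.connectedComponentsWithStats(cv2.inRange(H,lo,hi))
        for i in range(1,k):
            if st[i,4]>40: print(n,nm,st[i],ce[i].round(1),ray(d,*ce[i],h).round(4), "z:",[cloud(d)[l==i][:,2].max().round(4), np.median(cloud(d)[l==i][:,2]).round(4)])
def crop(d,u,v,f,s=45): cv2.imwrite(f,cv2.resize(d["frame"][v-s:v+s,u-s:u+s],(540,540),interpolation=cv2.INTER_CUBIC))
crop(T,222,190,"pics/c1.png")
E
```

```text
amber maxz 0.1017 depthtop n 208 [0.48523297 0.26033848 0.09540411] [0.03116558 0.03404679 0.01249868]
  ray [0.4859 0.2599 0.096 ] side proj [283.7 167. ]
media maxz 0.1423 depthtop n 380 [0.63833871 0.02355921 0.13694343] [0.04381991 0.04278639 0.01062176]
  ray [0.6388 0.0266 0.138 ] side proj [358.1 186.4]
dropper maxz 0.0884 depthtop n 171 [ 0.59632241 -0.16629604  0.0829369 ] [0.03020559 0.02955448 0.01097347]
  ray [ 0.5957 -0.1655  0.084 ] side proj [370.5 250.6]
jar maxz 0.1021 depthtop n 755 [0.46392008 0.08842299 0.09608515] [0.06265187 0.06274273 0.01206258]
  ray [0.4615 0.0882 0.097 ] side proj [289.2 197.6]
tube maxz 0.1168 depthtop n 44 [0.59542044 0.20609939 0.11249211] [0.01509079 0.0146304  0.00854874]
  ray [0.5932 0.204  0.115 ] side proj [321.8 165.1]
button maxz 0.0263 depthtop n 38 [ 0.43906337 -0.13444448  0.02467417] [0.02428291 0.02879079 0.00330617]
  ray [ 0.4377 -0.1324  0.03  ] side proj [302.7 271.5]
media top [284   6  15  15 167] [290.6  12.9] [0.9149 0.0969 0.138 ] z: [np.float64(0.1272), np.float64(0.1214)]
media top [539 123  12   8  57] [545.4 12
[... 760 characters left out ...]
0.0176)]
dropper top [42 64 24  4 54] [53.4 65.3] [0.817  0.6267 0.084 ] z: [np.float64(0.0759), np.float64(0.06)]
dropper top [405 159  16  17 212] [412.7 167.1] [ 0.5977 -0.167   0.084 ] z: [np.float64(1.1019), np.float64(0.0823)]
dropper side [365 247  14  15 168] [371.4 253.9] [ 0.5931 -0.1767  0.084 ] z: [np.float64(0.0853), np.float64(0.0818)]
button top [386 236  15  14 158] [393.  242.5] [ 0.4389 -0.1323  0.03  ] z: [np.float64(0.0263), np.float64(0.0218)]
button side [401 102  24  19  72] [411.8 110.4] [1.1933 0.7126 0.03  ] z: [np.float64(0.184), np.float64(0.1816)]
button side [297 270  14  13 138] [303.6 276.5] [ 0.4354 -0.1489  0.03  ] z: [np.float64(0.0241), np.float64(0.0209)]
```

View pics/c1.png

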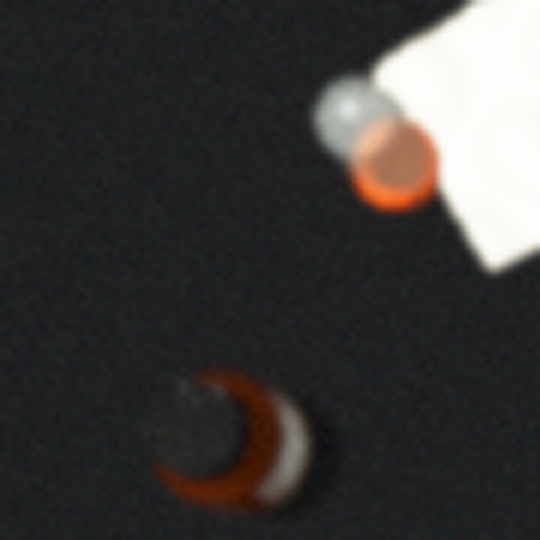

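Targets are amber (0.485, 0.259), media (0.640, 0.025) and button (0.438, -0.133). I go to the amber bottle at height first, closing the fingers on the way.

Request:
drive_tool(increments=[0,-12.6,31.8,0,0,0,1,0,-12.6,31.8,0,0,0,1,0,-12.6,31.8,0,0,0,1,0,-12.6,31.8,0,0,0,1,0,-12.6,31.8,0,0,0,1])

```text
time: 0.72
position: [0.3717, 0.3857, 0.1979]
eef_rot: [[-0.001, 0.447, 0.894], [-0.001, 0.894, -0.447], [-1.0, -0.001, -0.0]]
contact_force: [0.0, 0.4, -1.3]
width: 0.0001
```

Request:
drive_tool(increments=[0,-12.6,31.8,0,0,0,1,0,-12.6,31.8,0,0,0,1,0,-12.6,31.8,0,0,0,1,0,-12.6,31.8,0,0,0,1,0,-12.6,31.8,0,0,0,1])

```text
time: 1.35
position: [0.4857, 0.2583, 0.1979]
eef_rot: [[-0.001, 0.447, 0.894], [-0.0, 0.894, -0.447], [-1.0, -0.001, -0.001]]
contact_force: [0.7, 0.3, 0.3]
width: 0.0001
```

Request:
drive_tool(increments=[0,0,0,0,0,0,1,0,0,0,0,0,0,1])

```text
time: 1.6
position: [0.4847, 0.2595, 0.198]
eef_rot: [[-0.001, 0.448, 0.894], [0.0, 0.894, -0.448], [-1.0, -0.0, -0.001]]
contact_force: [-0.1, 0.1, 0.4]
width: -0.0003
```

Run:
```python
from rig import r,get_image
import cv2
s=r.get_state();print(s["time"],s["position"],s["eef_rot"].round(3),s["width"])
for n in ["side","wrist"]:
    d=get_image(n);cv2.imwrite(f"pics/{n}1.png",d["frame"])
```

```text
1.6 [0.48469427 0.25953527 0.19796757] [[-0.001  0.448  0.894]
 [ 0.     0.894 -0.448]
 [-1.    -0.    -0.001]] -0.00025108950334262693
```

View pics/side1.png

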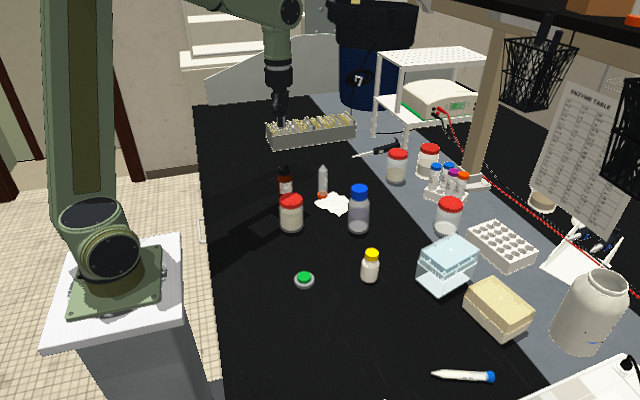

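View pics/wrist1.png

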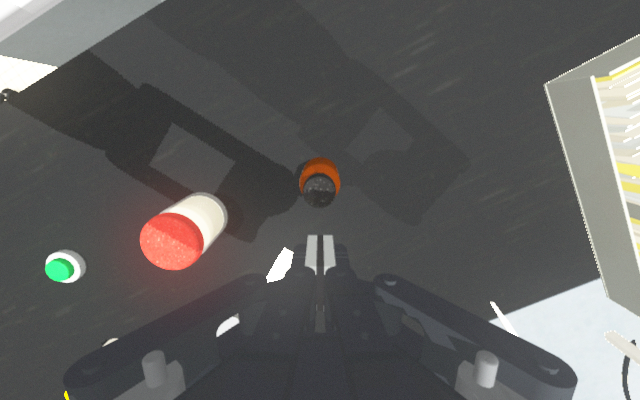

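The side view shows the closed fingertips at about (281,125), right above the amber cap at (284,170). The wrist view agrees, with the cap centred at column 320. I go down 76 mm, which leaves the tips about 26 mm above the cap, and hold for two seconds.

Request:
drive_tool(increments=[20,0,0,0,0,0,1,20,0,0,0,0,0,1,16,0,0,0,0,0,1,12,0,0,0,0,0,1,8,0,0,0,0,0,1])

```text
time: 2.33
position: [0.4851, 0.2595, 0.1218]
eef_rot: [[-0.0, 0.447, 0.895], [0.0, 0.895, -0.447], [-1.0, -0.0, -0.0]]
contact_force: [0.0, 0.2, -0.9]
width: -0.0001
```

Request:
drive_tool(increments=[0,0,0,0,0,0,1,0,0,0,0,0,0,1,0,0,0,0,0,0,1,0,0,0,0,0,0,1,0,0,0,0,0,0,1])

```text
time: 2.95
position: [0.4854, 0.2594, 0.1225]
eef_rot: [[0.0, 0.447, 0.894], [0.0, 0.894, -0.447], [-1.0, 0.0, 0.0]]
contact_force: [0.6, 0.6, 0.7]
width: 0.0
```

Run:
```python
from rig import r,get_image
import cv2
from h import *
for n in ["side","top"]:
    d=get_image(n);f=d["frame"]
    c=(284,155) if n=="side" else (215,205)
    g=f[c[1]-60:c[1]+60,c[0]-60:c[0]+60]; 
    globals()[n]=cv2.resize(g,(400,400),interpolation=cv2.INTER_CUBIC)
cv2.imwrite("pics/am2.png",np.hstack([side,top]));print(r.get_state()["position"],r.get_state()["time"])
```

```text
[0.48531525 0.25932778 0.12241972] 3.05
```

View pics/am2.png

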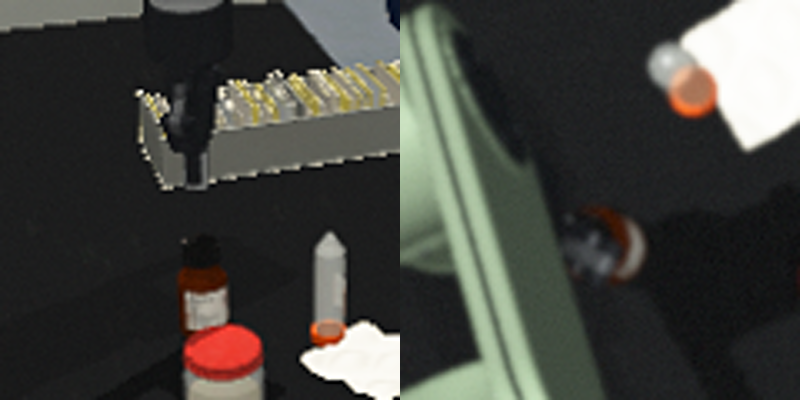

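Side crop: tips at about row 190 and cap at about row 240. That gap looks bigger than 26 mm, so I check the tip with depth.

Run:
```python
from rig import r,get_image
from h import *
s=r.get_state();d=get_image("side")
def proj(X): return cv2.projectPoints(np.array([X]),cv2.Rodrigues(d["R"])[0],d["t"],d["mtx"],d["D"])[0].ravel().round(1)
p=s["position"];print(p,proj(p),proj(p+[0,0,r.pinch_z]),proj([.485,.259,.096]))
C=cloud(d)
for v in range(142,176,2): print(v,[(C[v,u].round(3).tolist()) for u in (280,283,286)])
```

```text
[0.48531525 0.25932778 0.12241972] [283.2 159.7] [282.9 154.3] [283.5 167.2]
142 [[0.476, 0.247, 0.19], [0.485, 0.243, 0.19], [0.495, 0.252, 0.185]]
144 [[0.476, 0.245, 0.184], [0.484, 0.243, 0.184], [0.495, 0.253, 0.177]]
146 [[0.476, 0.251, 0.175], [0.483, 0.239, 0.179], [0.494, 0.249, 0.173]]
148 [[0.475, 0.246, 0.17], [0.484, 0.244, 0.171], [0.494, 0.252, 0.165]]
150 [[0.475, 0.25, 0.162], [0.484, 0.246, 0.163], [0.493, 0.246, 0.161]]
152 [[0.534, 0.55, -0.003], [0.543, 0.54, 0.0], [0.556, 0.543, -0.004]]
154 [[0.53, 0.532, -0.002], [0.539, 0.523, 0.001], [0.552, 0.524, -0.002]]
156 [[0.525, 0.51, 0.001], [0.536, 0.506, 0.001], [0.547, 0.504, 0.0]]
158 [[0.522, 0.499, -0.002], [0.533, 0.496, -0.002], [0.543, 0.489, 0.0]]
160 [[0.518, 0.482, -0.0], [0.529, 0.477, 0.0], [0.539, 0.473, 0.001]]
162 [[0.515, 0.468, -0.001], [0.525, 0.461, 0.001], [0.535, 0.454, 0.003]]
164 [[0.511, 0.449, 0.001], [0.522, 0.448, -0.0], [0.532, 0.443, 0.001]]
166 [[0.476, 0.27, 0.096], [0.485, 0.267, 0.096], [0.494, 0.263, 0.096]]
168 [[0.474, 0.26, 0.094], [0.483, 0.257, 0.095], [0.491, 0.248, 0.098]]
170 [[0.471, 0.248, 0.094], [0.48, 0.245, 0.095], [0.489, 0.241, 0.095]]
172 [[0.471, 0.248, 0.087], [0.479, 0.239, 0.091], [0.488, 0.239, 0.089]]
174 [[0.471, 0.251, 0.078], [0.479, 0.245, 0.08], [0.487, 0.236, 0.084]]
```

The depth shows the finger ends at z≈0.160, but the reported TCP is at 0.122. I resolve this before relying on either number, so I profile the gripper in the cloud.

Run:
```python
from rig import r,get_image
from h import *
s=r.get_state();p=s["position"];Rt=s["eef_rot"]
for n in ("side","top","wrist"):
    d=get_image(n);C=cloud(d);m=d["z_map"]>0
    L=(C-p)@Rt   # tool coords
    if n!="wrist":
        k=m&(np.hypot(L[...,1],L[...,2])<.09)&(L[...,0]<.01)&(L[...,0]>-.3)
        print(n,k.sum())
        for a in range(-220,10,10):
            q=k&(L[...,0]>=a/1000)&(L[...,0]<(a+10)/1000)
            if q.sum(): print(a,q.sum(),"y",np.percentile(L[q][:,1],[2,98]).round(3),"z",np.percentile(L[q][:,2],[2,98]).round(3))
    else:
        c=-d["R"].T@d["t"];print("wrist cam in tool",((c-p)@Rt).round(4));print((d["R"]@Rt).round(3))
        f=d["frame"];cv2.imwrite("pics/w2.png",f)
        def proj(X): return cv2.projectPoints(np.array([X]),cv2.Rodrigues(d["R"])[0],d["t"],d["mtx"],d["D"])[0].ravel().round(1)
        print("tcp px",proj(p),"cap px",proj([.485,.259,.096]))
        for v in range(150,300,8): print(v,L[v,318].round(3),d["z_map"][v,318].round(3), L[v,312].round(3))
    if n=="side": cv2.imwrite("pics/s3.png",cv2.resize(d["frame"][60:200,220:360],(560,560),interpolation=cv2.INTER_NEAREST))
```

```text
side 1811
-220 73 y [-0.035 -0.005] z [-0.025  0.032]
-210 126 y [-0.04   0.014] z [-0.033  0.038]
-200 95 y [-0.04  -0.002] z [-0.031  0.038]
-190 91 y [-0.04  -0.004] z [-0.029  0.038]
-180 93 y [-0.04  -0.005] z [-0.03   0.038]
-170 73 y [-0.041 -0.006] z [-0.028  0.038]
-160 29 y [-0.042 -0.014] z [-0.008  0.012]
-150 49 y [-0.046  0.009] z [-0.01   0.019]
-140 65 y [-0.049  0.018] z [-0.019  0.021]
-130 75 y [-0.064  0.053] z [-0.016  0.021]
-120 48 y [-0.064  0.014] z [-0.013  0.018]
-110 47 y [-0.054  0.044] z [-0.008  0.018]
-100 27 y [-0.048  0.022] z [-0.01   0.018]
-90 37 y [-0.04   0.027] z [-0.01   0.014]
-80 11 y [-0.025  0.024] z [0.001 0.015]
-70 24 y [-0.017 -0.002] z [-0.007  0.013]
-60 21 y [-0.017 -0.   ] z [-0.007  0.012]
-50 28 y [-0.016 -0.003] z [-0.009  0.012]
-40 11 y [-0.012 -0.004] z [-0.009  0.011]
top 455
-210 34 y [-0.031 -0.007] z [-0.036  0.032]
-200 28 y [-0.033 -0.009] z [0.012 0.035]
-190 28 y [-0.035 -0.014] z [0.006 0.032]
-180 40 y [-0.036 -0.007] z [0.002 0.035]
-170 13 y [-0.036 -0.017] z [0.    0.031]
-160 14 y [-0.038 -0.033] z [-0.004  0.00
[... 902 characters left out ...]
14] 0.209 [ 0.026 -0.007 -0.014]
206 [ 0.026 -0.003 -0.008] 0.211 [ 0.027 -0.007 -0.008]
214 [ 0.027 -0.003 -0.001] 0.213 [ 0.027 -0.007 -0.001]
222 [ 0.027 -0.003  0.005] 0.215 [ 0.026 -0.007  0.005]
230 [ 0.027 -0.003  0.012] 0.217 [ 0.027 -0.008  0.012]
238 [-0.175 -0.002 -0.071] 0.0 [-0.041 -0.006 -0.011]
246 [-0.05  -0.002 -0.011] 0.137 [-0.051 -0.005 -0.011]
254 [-0.058 -0.002 -0.011] 0.129 [-0.059 -0.005 -0.011]
262 [-0.066 -0.002 -0.011] 0.122 [-0.067 -0.005 -0.012]
270 [-0.071 -0.002 -0.01 ] 0.117 [-0.075 -0.005 -0.012]
278 [-0.069 -0.002 -0.005] 0.12 [-0.081 -0.004 -0.013]
286 [-0.071 -0.002 -0.002] 0.119 [-0.086 -0.004 -0.012]
294 [-0.071 -0.002  0.002] 0.12 [-0.087 -0.004 -0.009]
```

View pics/w2.png

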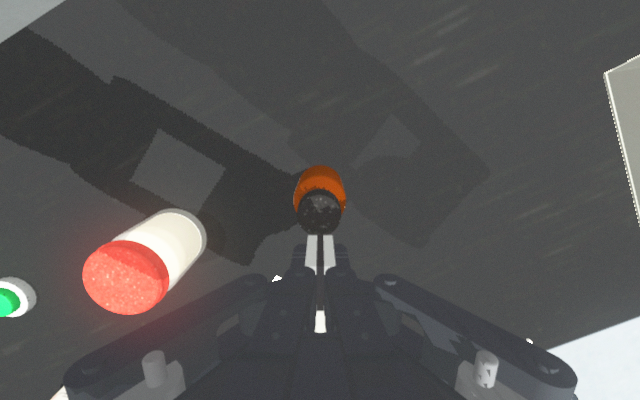

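View pics/s3.png

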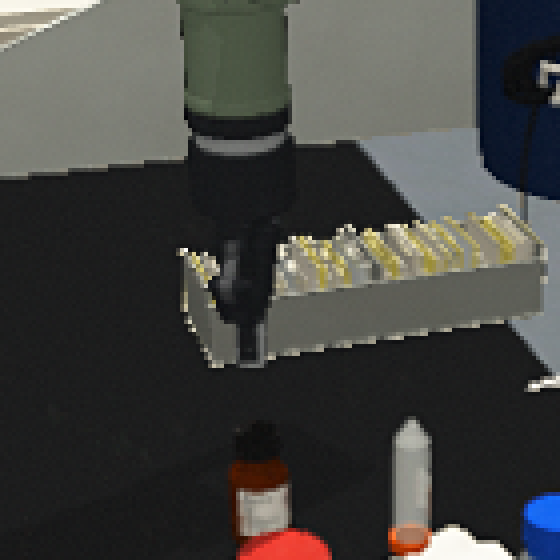

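The wrist and side cameras agree on two points. The cap is where I measured it, and the visible fingertips end about 38 mm short of the reported TCP. The knuckles and gripper body are shifted by the same amount. So the reported TCP seems to lie about 38 mm beyond the real tips. I settle this away from the bottles with a light touch on free bench at about (0.38, 0.33).

Request:
drive_tool(increments=[-20,0,0,0,0,0,1,-20,3,-25,0,0,0,1,0,4,-34,0,0,0,1,0,5,-34,0,0,0,1,0,4,-33,0,0,0,1])

```text
time: 3.88
position: [0.3789, 0.3306, 0.1625]
eef_rot: [[0.0, 0.448, 0.894], [0.0, 0.894, -0.448], [-1.0, 0.0, 0.0]]
contact_force: [-0.0, 1.1, -0.2]
width: 0.0001
```

Request:
drive_tool(increments=[40,0,0,0,0,0,1,40,0,0,0,0,0,1,40,0,0,0,0,0,1,22,0,0,0,0,0,1,10,0,0,0,0,0,1])

```text
time: 4.5
position: [0.3792, 0.3296, 0.0092]
eef_rot: [[-0.002, 0.447, 0.894], [-0.001, 0.894, -0.447], [-1.0, -0.002, -0.001]]
contact_force: [-0.7, 0.0, -0.1]
width: -0.0001
```

Request:
drive_tool(increments=[2,0,0,0,0,0,1,2,0,0,0,0,0,1,0,0,0,0,0,0,1])

```text
time: 4.88
position: [0.3802, 0.3304, 0.007]
eef_rot: [[0.001, 0.447, 0.894], [0.001, 0.894, -0.447], [-1.0, 0.001, 0.001]]
contact_force: [0.8, -1.0, -0.2]
width: -0.0
```

Request:
drive_tool(increments=[3,0,0,0,0,0,1,2,0,0,0,0,0,1,1,0,0,0,0,0,1,1,0,0,0,0,0,1,0,0,0,0,0,0,1])

```text
time: 5.5
position: [0.3797, 0.33, -0.0008]
eef_rot: [[-0.0, 0.447, 0.894], [-0.0, 0.894, -0.447], [-1.0, -0.0, -0.0]]
contact_force: [-0.1, 0.4, 0.0]
width: 0.0001
```

Request:
drive_tool(increments=[1,0,0,0,0,0,1,1,0,0,0,0,0,1,0,0,0,0,0,0,1])

```text
time: 5.88
position: [0.3797, 0.33, -0.0028]
eef_rot: [[-0.0, 0.447, 0.894], [-0.0, 0.894, -0.447], [-1.0, -0.0, -0.0]]
contact_force: [-0.3, 1.4, 0.2]
width: 0.0001
```

There is no force with the reported TCP below the bench, so the tips really are shorter. I keep going down gently to find the contact.

Request:
drive_tool(increments=[8,0,0,0,0,0,1,8,0,0,0,0,0,1,5,0,0,0,0,0,1,3,0,0,0,0,0,1,0,0,0,0,0,0,1])

```text
time: 6.5
position: [0.3797, 0.3299, -0.0269]
eef_rot: [[-0.0, 0.447, 0.894], [-0.0, 0.894, -0.447], [-1.0, -0.0, -0.0]]
contact_force: [-0.3, 0.0, -0.0]
width: 0.0001
```

Request:
drive_tool(increments=[2,0,0,0,0,0,1,1,0,0,0,0,0,1,1,0,0,0,0,0,1,0,0,0,0,0,0,1])

```text
time: 7.0
position: [0.3797, 0.33, -0.0307]
eef_rot: [[0.0, 0.447, 0.894], [0.0, 0.894, -0.447], [-1.0, 0.0, 0.0]]
contact_force: [0.4, 0.6, -0.2]
width: -0.0001
```

Request:
drive_tool(increments=[1,0,0,0,0,0,1,1,0,0,0,0,0,1,0,0,0,0,0,0,1])

```text
time: 7.38
position: [0.3797, 0.33, -0.0328]
eef_rot: [[-0.0, 0.447, 0.894], [-0.0, 0.894, -0.447], [-1.0, -0.0, -0.0]]
contact_force: [-0.2, 0.1, -1.5]
width: -0.0001
```

Request:
drive_tool(increments=[1,0,0,0,0,0,1,1,0,0,0,0,0,1,0,0,0,0,0,0,1])

```text
time: 7.75
position: [0.3798, 0.3301, -0.033]
eef_rot: [[0.001, 0.447, 0.894], [0.0, 0.894, -0.447], [-1.0, 0.001, 0.0]]
contact_force: [-2.5, -3.3, 14.8]
width: -0.0001
```

Request:
drive_tool(increments=[1,0,0,0,0,0,1,0,0,0,0,0,0,1])

```text
time: 8.0
position: [0.3798, 0.3301, -0.033]
eef_rot: [[0.001, 0.447, 0.894], [0.001, 0.894, -0.447], [-1.0, 0.001, 0.0]]
contact_force: [-4.6, -3.0, 24.0]
width: -0.0003
```

Request:
drive_tool(increments=[1,0,0,0,0,0,1,0,0,0,0,0,0,1])

```text
time: 8.25
position: [0.3799, 0.3302, -0.0331]
eef_rot: [[0.001, 0.447, 0.894], [0.001, 0.894, -0.447], [-1.0, 0.001, 0.001]]
contact_force: [-7.4, -4.6, 33.8]
width: 0.0
```

The tips touch the bench at a reported z of -0.033, so the real fingertips end 33 mm short of the reported TCP. I go back up and redo the amber pointing with that offset. First I hold at reported z 0.107, where the pointing band is met both with and without the offset. Then I go lower until the tips are about 28 mm above the cap.

Request:
drive_tool(increments=[-10,0,0,0,0,0,1,-40,0,0,0,0,0,1,-50,0,0,0,0,0,1,-50,0,0,0,0,0,1,-50,0,0,0,0,0,1])

```text
time: 8.88
position: [0.3795, 0.3298, 0.1649]
eef_rot: [[0.0, 0.447, 0.894], [0.0, 0.894, -0.447], [-1.0, 0.0, 0.0]]
contact_force: [1.1, 0.4, 0.1]
width: 0.0002
```

Request:
drive_tool(increments=[0,-3,25,0,0,0,1,0,-5,38,0,0,0,1,0,-5,38,0,0,0,1,0,-3,25,0,0,0,1,0,0,0,0,0,0,1])

```text
time: 9.5
position: [0.4862, 0.2585, 0.1629]
eef_rot: [[-0.0, 0.45, 0.893], [-0.0, 0.893, -0.45], [-1.0, -0.0, -0.0]]
contact_force: [-0.7, 0.2, 0.6]
width: -0.0003
```

Down 56 mm to 0.107.

Request:
drive_tool(increments=[18,0,0,0,0,0,1,18,0,0,0,0,0,1,14,0,0,0,0,0,1,6,0,0,0,0,0,1,0,0,0,0,0,0,1])

```text
time: 10.12
position: [0.485, 0.2595, 0.1072]
eef_rot: [[-0.0, 0.447, 0.895], [-0.0, 0.895, -0.447], [-1.0, -0.0, -0.0]]
contact_force: [-0.3, -0.4, -0.2]
width: -0.0001
```

Request:
drive_tool(increments=[0,0,0,0,0,0,1,0,0,0,0,0,0,1,0,0,0,0,0,0,1,0,0,0,0,0,0,1,0,0,0,0,0,0,1])

```text
time: 10.75
position: [0.4853, 0.2593, 0.1074]
eef_rot: [[0.0, 0.447, 0.894], [0.0, 0.894, -0.447], [-1.0, 0.0, 0.0]]
contact_force: [0.2, -0.7, -0.4]
width: -0.0001
```

Request:
drive_tool(increments=[0,0,0,0,0,0,1,0,0,0,0,0,0,1,0,0,0,0,0,0,1,0,0,0,0,0,0,1,0,0,0,0,0,0,1])

```text
time: 11.38
position: [0.4853, 0.2593, 0.1073]
eef_rot: [[0.0, 0.447, 0.894], [0.0, 0.894, -0.447], [-1.0, 0.0, 0.0]]
contact_force: [-0.3, -0.5, -0.4]
width: -0.0003
```

Request:
drive_tool(increments=[0,0,0,0,0,0,1,0,0,0,0,0,0,1,0,0,0,0,0,0,1,0,0,0,0,0,0,1,0,0,0,0,0,0,1])

```text
time: 12.0
position: [0.4853, 0.2593, 0.1073]
eef_rot: [[0.0, 0.447, 0.894], [0.0, 0.894, -0.447], [-1.0, 0.0, 0.0]]
contact_force: [-0.2, -0.0, 1.4]
width: -0.0002
```

Run:
```python
from rig import r,get_image
from h import *
s=r.get_state();p=s["position"];Rt=s["eef_rot"];print(s["time"],p)
d=get_image("side");C=cloud(d);L=(C-p)@Rt
k=(d["z_map"]>0)&(np.hypot(L[...,1],L[...,2])<.02)&(L[...,0]<.005)&(L[...,0]>-.1)
print("tip lowest z",np.percentile(C[k][:,2],[0,1,5]))
k=(d["z_map"]>0)&(np.hypot(L[...,1],L[...,2])<.03)&(C[...,2]<.103)&(C[...,2]>.06);print("cap max z",np.percentile(C[k][:,2],[90,97,100]))
cv2.imwrite("pics/s4.png",cv2.resize(d["frame"][60:200,220:360],(560,560),interpolation=cv2.INTER_NEAREST))
```

```text
12.0 [0.48526973 0.25932065 0.10733601]
tip lowest z [0.14125822 0.14256991 0.1435004 ]
cap max z [0.09573214 0.09687443 0.09893065]
```

View pics/s4.png

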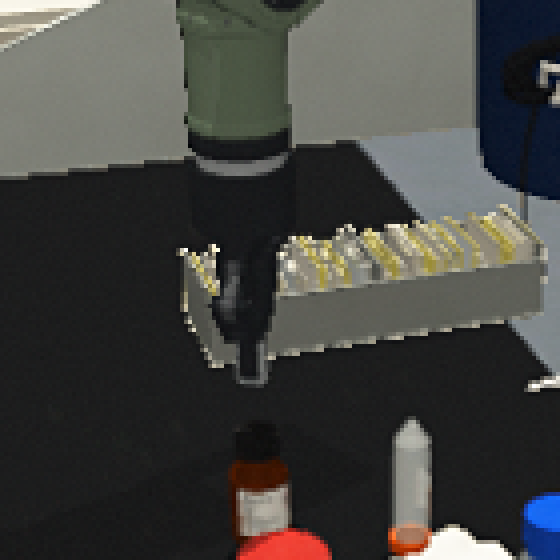

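The tips (crop row about 385) are on the cap's axis. Depth puts them at z≈0.141, which is 45 mm above the cap (row about 425), as predicted. I go 16 mm lower, leaving about 28 mm, and hold for two seconds.

Request:
drive_tool(increments=[8,0,0,0,0,0,1,5,0,0,0,0,0,1,3,0,0,0,0,0,1,0,0,0,0,0,0,1,0,0,0,0,0,0,1])

```text
time: 12.68
position: [0.4854, 0.2594, 0.0914]
eef_rot: [[0.0, 0.447, 0.894], [0.0, 0.894, -0.447], [-1.0, 0.0, 0.0]]
contact_force: [1.2, -0.1, 0.4]
width: -0.0003
```

Request:
drive_tool(increments=[0,0,0,0,0,0,1,0,0,0,0,0,0,1,0,0,0,0,0,0,1,0,0,0,0,0,0,1,0,0,0,0,0,0,1])

```text
time: 13.3
position: [0.4853, 0.2594, 0.0913]
eef_rot: [[0.0, 0.447, 0.894], [0.0, 0.894, -0.447], [-1.0, 0.0, -0.0]]
contact_force: [-0.1, -0.4, 1.2]
width: -0.0005
```

Request:
drive_tool(increments=[0,0,0,0,0,0,1,0,0,0,0,0,0,1,0,0,0,0,0,0,1,0,0,0,0,0,0,1,0,0,0,0,0,0,1])

```text
time: 13.92
position: [0.4853, 0.2593, 0.0913]
eef_rot: [[0.0, 0.447, 0.894], [0.0, 0.894, -0.447], [-1.0, 0.0, 0.0]]
contact_force: [0.5, 0.4, -0.4]
width: -0.0002
```

Request:
drive_tool(increments=[0,0,0,0,0,0,1,0,0,0,0,0,0,1,0,0,0,0,0,0,1,0,0,0,0,0,0,1,0,0,0,0,0,0,1])

```text
time: 14.55
position: [0.4853, 0.2593, 0.0913]
eef_rot: [[0.0, 0.447, 0.894], [0.0, 0.894, -0.447], [-1.0, 0.0, -0.0]]
contact_force: [0.5, 0.1, -0.3]
width: 0.0
```

Request:
drive_tool(increments=[-15,0,0,0,0,0,1,-35,0,0,0,0,0,1,-35,0,0,0,0,0,1,-24,0,0,0,0,0,1,0,0,0,0,0,0,1])

```text
time: 15.18
position: [0.4866, 0.26, 0.2032]
eef_rot: [[0.005, 0.447, 0.894], [0.003, 0.894, -0.447], [-1.0, 0.005, 0.004]]
contact_force: [0.7, -0.4, -0.1]
width: -0.0001
```

Next I move to the media bottle at height: y -140.8, z +242.5 in tool axes.

Request:
drive_tool(increments=[0,-17.6,30.3,0,0,0,1,0,-17.6,30.3,0,0,0,1,0,-17.6,30.3,0,0,0,1,0,-17.6,30.3,0,0,0,1])

```text
time: 15.68
position: [0.562, 0.1411, 0.1991]
eef_rot: [[-0.002, 0.447, 0.894], [-0.0, 0.894, -0.447], [-1.0, -0.001, -0.002]]
contact_force: [-0.2, 0.2, -0.9]
width: 0.0002
```

Request:
drive_tool(increments=[0,-17.6,30.3,0,0,0,1,0,-17.6,30.3,0,0,0,1,0,-17.6,30.3,0,0,0,1,0,-17.6,30.3,0,0,0,1,0,0,0,0,0,0,1])

```text
time: 16.3
position: [0.6394, 0.0229, 0.1985]
eef_rot: [[-0.002, 0.45, 0.893], [-0.0, 0.893, -0.45], [-1.0, -0.001, -0.002]]
contact_force: [-0.4, -0.2, 0.4]
width: 0.0001
```

Run:
```python
from rig import r,get_image
from h import *
s=r.get_state();print(s["time"],s["position"],s["joint_pos"].round(2))
S=get_image("side")["frame"][60:260,240:440];W=get_image("wrist")["frame"]
cv2.imwrite("pics/m1.png",np.hstack([cv2.resize(S,(300,300)),cv2.resize(W,(480,300))]))
```

```text
16.3 [0.63938176 0.02293178 0.19854169] [ 0.02  0.42  1.4  -0.    1.32 -1.09]
```

View pics/m1.png

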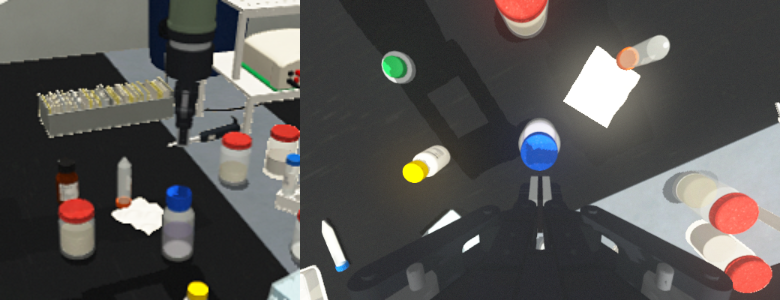

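The fingers stand on the blue cap's axis in both views: column 540 in the wrist view, and above (180,190) in the side view. I use the same two-stage pointing as before, first to reported z 0.149, then to 0.133.

Request:
drive_tool(increments=[16,0,0,0,0,0,1,16,0,0,0,0,0,1,12,0,0,0,0,0,1,6,0,0,0,0,0,1,0,0,0,0,0,0,1])

```text
time: 17.02
position: [0.6389, 0.0251, 0.1498]
eef_rot: [[-0.001, 0.447, 0.894], [0.0, 0.894, -0.447], [-1.0, -0.0, -0.001]]
contact_force: [-0.2, 0.5, 0.4]
width: -0.0001
```

Request:
drive_tool(increments=[0,0,0,0,0,0,1,0,0,0,0,0,0,1,0,0,0,0,0,0,1,0,0,0,0,0,0,1,0,0,0,0,0,0,1])

```text
time: 17.65
position: [0.6391, 0.0249, 0.1504]
eef_rot: [[0.0, 0.447, 0.894], [0.0, 0.894, -0.447], [-1.0, 0.0, 0.0]]
contact_force: [-0.1, 0.5, -0.6]
width: -0.0002
```

Request:
drive_tool(increments=[0,0,0,0,0,0,1,0,0,0,0,0,0,1,0,0,0,0,0,0,1,0,0,0,0,0,0,1,0,0,0,0,0,0,1])

```text
time: 18.27
position: [0.6391, 0.025, 0.1503]
eef_rot: [[0.0, 0.447, 0.894], [0.0, 0.894, -0.447], [-1.0, 0.0, -0.0]]
contact_force: [-0.6, 0.1, -0.3]
width: 0.0
```

Request:
drive_tool(increments=[0,0,0,0,0,0,1,0,0,0,0,0,0,1,0,0,0,0,0,0,1,0,0,0,0,0,0,1,0,0,0,0,0,0,1])

```text
time: 18.9
position: [0.6391, 0.025, 0.1503]
eef_rot: [[0.0, 0.447, 0.894], [0.0, 0.894, -0.447], [-1.0, 0.0, 0.0]]
contact_force: [0.0, -0.8, 0.3]
width: 0.0001
```

Request:
drive_tool(increments=[8,0,0,0,0,0,1,5,0,0,0,0,0,1,3,0,0,0,0,0,1,0,0,0,0,0,0,1,0,0,0,0,0,0,1])

```text
time: 19.52
position: [0.6392, 0.025, 0.1345]
eef_rot: [[0.0, 0.447, 0.894], [0.0, 0.894, -0.447], [-1.0, 0.0, 0.0]]
contact_force: [-0.3, 0.0, -0.2]
width: -0.0
```

Request:
drive_tool(increments=[0,0,0,0,0,0,1,0,0,0,0,0,0,1,0,0,0,0,0,0,1,0,0,0,0,0,0,1,0,0,0,0,0,0,1])

```text
time: 20.15
position: [0.6391, 0.025, 0.1343]
eef_rot: [[0.0, 0.447, 0.894], [0.0, 0.894, -0.447], [-1.0, 0.0, 0.0]]
contact_force: [-0.7, -1.2, 0.6]
width: -0.0001
```

Request:
drive_tool(increments=[0,0,0,0,0,0,1,0,0,0,0,0,0,1,0,0,0,0,0,0,1,0,0,0,0,0,0,1,0,0,0,0,0,0,1])

```text
time: 20.78
position: [0.6391, 0.025, 0.1343]
eef_rot: [[0.0, 0.447, 0.894], [0.0, 0.894, -0.447], [-1.0, 0.0, -0.0]]
contact_force: [0.3, -0.4, 0.6]
width: -0.0001
```

Request:
drive_tool(increments=[0,0,0,0,0,0,1,0,0,0,0,0,0,1,0,0,0,0,0,0,1,0,0,0,0,0,0,1,0,0,0,0,0,0,1])

```text
time: 21.4
position: [0.6391, 0.0249, 0.1343]
eef_rot: [[0.0, 0.447, 0.894], [0.0, 0.894, -0.447], [-1.0, 0.0, 0.0]]
contact_force: [0.6, 0.2, -0.7]
width: 0.0002
```

Run:
```python
from rig import r,get_image
from h import *
s=r.get_state();p=s["position"];Rt=s["eef_rot"];print(s["time"],p)
d=get_image("side");C=cloud(d);L=(C-p)@Rt
k=(d["z_map"]>0)&(np.hypot(L[...,1],L[...,2])<.03)&(L[...,0]<.03)&(L[...,0]>-.1)
z=np.sort(C[k][:,2]);i=np.argmax(np.diff(z));print("gap",z[i],z[i+1])
cv2.imwrite("pics/m2.png",cv2.resize(d["frame"][60:260,240:440],(600,600)))
T=np.load("top0.npz")
for z in(.02,.024):print(ray(T,393,242.5,z))
```

```text
21.4 [0.63908159 0.02494476 0.13433098]
gap 0.13964196424557776 0.16588046487878602
[ 0.43911425 -0.13380922  0.02      ]
[ 0.43899907 -0.13323124  0.024     ]
```

View pics/m2.png

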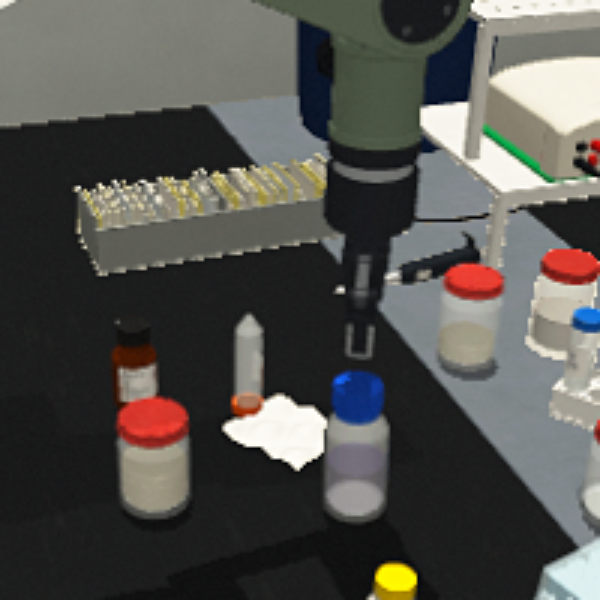

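The tips are on axis above the blue cap. Depth shows a gap of about 27 mm (0.166 against 0.139) and the bottle is undisturbed. Next I rise and go to the button.

Request:
drive_tool(increments=[-15,0,0,0,0,0,1,-30,0,0,0,0,0,1,-20,0,0,0,0,0,1,0,-25.2,-12,0,0,0,1,0,-25.5,-12,0,0,0,1])

```text
time: 22.08
position: [0.595, -0.0099, 0.2008]
eef_rot: [[0.002, 0.447, 0.895], [-0.0, 0.895, -0.447], [-1.0, 0.001, 0.002]]
contact_force: [-0.2, 0.4, -0.8]
width: 0.0
```

Request:
drive_tool(increments=[0,-25.5,-12,0,0,0,1,0,-26,-12,0,0,0,1,0,-26,-12,0,0,0,1,0,-26,-12,0,0,0,1,0,-26,-12,0,0,0,1])

```text
time: 22.7
position: [0.483, -0.0993, 0.2006]
eef_rot: [[0.002, 0.447, 0.894], [-0.0, 0.894, -0.447], [-1.0, 0.0, 0.002]]
contact_force: [-0.2, 0.1, -0.1]
width: 0.0001
```

Request:
drive_tool(increments=[0,-26,-12,0,0,0,1,0,-25,-12,0,0,0,1,0,0,0,0,0,0,1,0,0,0,0,0,0,1])

```text
time: 23.2
position: [0.44, -0.1334, 0.2001]
eef_rot: [[0.002, 0.448, 0.894], [-0.0, 0.894, -0.448], [-1.0, 0.001, 0.002]]
contact_force: [-0.1, 0.4, -0.1]
width: -0.0003
```

Run:
```python
from rig import r,get_image
from h import *
s=r.get_state();p=s["position"];Rt=s["eef_rot"];print(s["time"],p,s["joint_pos"].round(2))
d=get_image("wrist");W=d["frame"];C=cloud(d)
m=cv2.inRange(cv2.cvtColor(W,cv2.COLOR_BGR2HSV),(50,120,60),(80,255,255))
k,l,st,ce=cv2.connectedComponentsWithStats(m);i=1+st[1:,4].argmax()
print(st[i],ce[i],"median",np.median(C[l==i],0),"ray",ray(d,*ce[i],.022))
S=get_image("side")["frame"][120:320,220:420]
cv2.imwrite("pics/b1.png",np.hstack([cv2.resize(S,(300,300)),cv2.resize(W,(480,300))]))
```

```text
23.2 [ 0.43996698 -0.13338482  0.20010322] [-0.32  0.14  1.81  0.    1.2  -1.43]
[305 163  25  26 497] [316.98591549 175.65593561] median [ 0.43692881 -0.13740003  0.02170063] ray [ 0.43699046 -0.13738184  0.022     ]
```

View pics/b1.png

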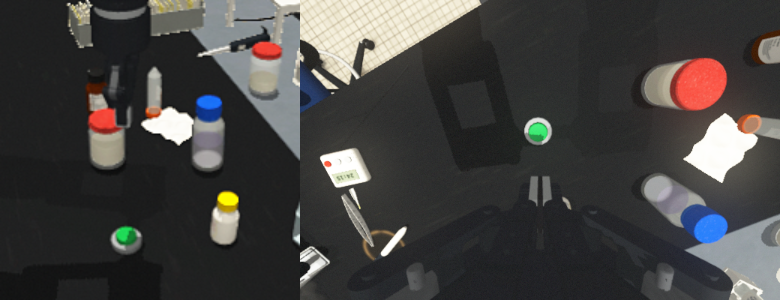

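The wrist camera puts the button at (0.437, -0.137, 0.022), and the top camera at (0.439, -0.1335). I take (0.438, -0.135). Contact is expected at a reported z of about -0.011.

Request:
drive_tool(increments=[30,-2.7,-0.9,0,0,0,1,50,0,0,0,0,0,1,50,0,0,0,0,0,1,40,0,0,0,0,0,1,20,0,0,0,0,0,1])

```text
time: 23.92
position: [0.4365, -0.1346, 0.0071]
eef_rot: [[-0.003, 0.446, 0.895], [0.001, 0.895, -0.446], [-1.0, -0.0, -0.003]]
contact_force: [0.3, -0.9, -0.1]
width: 0.0002
```

Request:
drive_tool(increments=[8,0,0,0,0,0,1,6,0,0,0,0,0,1,3,0,0,0,0,0,1,0,0,0,0,0,0,1])

```text
time: 24.42
position: [0.4375, -0.1356, -0.0073]
eef_rot: [[0.001, 0.447, 0.894], [-0.0, 0.894, -0.447], [-1.0, 0.0, 0.001]]
contact_force: [-0.5, -0.7, -0.1]
width: 0.0002
```

Request:
drive_tool(increments=[2,0,0,0,0,0,1,2,0,0,0,0,0,1,0,0,0,0,0,0,1])

```text
time: 24.8
position: [0.4373, -0.1356, -0.0115]
eef_rot: [[0.001, 0.447, 0.894], [-0.0, 0.894, -0.447], [-1.0, 0.0, 0.001]]
contact_force: [0.2, -0.7, 1.7]
width: 0.0001
```

Request:
drive_tool(increments=[2,0,0,0,0,0,1,1,0,0,0,0,0,1,0,0,0,0,0,0,1])

```text
time: 25.18
position: [0.4373, -0.1356, -0.0146]
eef_rot: [[0.001, 0.447, 0.894], [-0.0, 0.894, -0.447], [-1.0, 0.0, 0.0]]
contact_force: [0.1, -0.4, 3.0]
width: 0.0001
```

Request:
drive_tool(increments=[2,0,0,0,0,0,1,1,0,0,0,0,0,1,0,0,0,0,0,0,1])

```text
time: 25.55
position: [0.4373, -0.1356, -0.0171]
eef_rot: [[0.001, 0.447, 0.894], [-0.0, 0.894, -0.447], [-1.0, 0.0, 0.001]]
contact_force: [-0.5, 0.0, 10.5]
width: -0.0
```

Request:
drive_tool(increments=[1,0,0,0,0,0,1,0,0,0,0,0,0,1])

```text
time: 25.8
position: [0.4374, -0.1356, -0.0172]
eef_rot: [[0.001, 0.447, 0.894], [-0.0, 0.894, -0.447], [-1.0, 0.0, 0.001]]
contact_force: [-3.9, 0.9, 20.3]
width: -0.0004
```

The button resists from -0.0115 and hits a hard stop at -0.0172, with 20 N against the 5 N needed, so it is fully down. I release it and rise clear.

Request:
drive_tool(increments=[-5,0,0,0,0,0,1,-15,0,0,0,0,0,1,-40,0,0,0,0,0,1,-50,0,0,0,0,0,1,-50,0,0,0,0,0,1])

```text
time: 26.42
position: [0.4362, -0.1352, 0.1421]
eef_rot: [[-0.002, 0.447, 0.894], [0.001, 0.894, -0.447], [-1.0, -0.0, -0.002]]
contact_force: [-0.3, -0.5, 0.1]
width: 0.0001
```

Request:
drive_tool(increments=[-40,0,0,0,0,0,1,0,0,0,0,0,0,1,0,0,0,0,0,0,1,0,0,0,0,0,0,1])

```text
time: 26.92
position: [0.4359, -0.1351, 0.1796]
eef_rot: [[-0.004, 0.447, 0.894], [0.001, 0.894, -0.447], [-1.0, -0.0, -0.004]]
contact_force: [0.8, 0.0, 0.6]
width: -0.0001
```

Run:
```python
from rig import r,get_image
from h import *
s=r.get_state();print(s["time"],s["position"],s["contact_force"])
S0=np.load("side0.npz")["frame"];d=get_image("side");S=d["frame"]
W=get_image("wrist");m=cv2.inRange(cv2.cvtColor(W["frame"],cv2.COLOR_BGR2HSV),(50,120,60),(80,255,255))
k,l,st,ce=cv2.connectedComponentsWithStats(m);i=1+st[1:,4].argmax();print("button z",np.median(cloud(W)[l==i],0))
for n,x in dict(amber=(270,160,300,200),media=(345,180,372,238),tube=(314,160,331,200),jar=(275,190,306,235),dropper=(358,244,384,286)).items():
    a=S0[x[1]:x[3],x[0]:x[2]]
    b=S[x[1]-6:x[3]+6,x[0]-6:x[2]+6]
    q=cv2.matchTemplate(b,a,cv2.TM_CCOEFF_NORMED);_,v,_,loc=cv2.minMaxLoc(q);print(n,round(v,3),loc[0]-6,loc[1]-6)
cv2.imwrite("pics/end.png",S)
```

```text
26.925 [ 0.43594234 -0.13511401  0.17959938] [0.81777601 0.01254599 0.57639119]
button z [ 0.43696844 -0.13732585  0.02171303]
amber 0.679 -1 0
media 0.997 0 0
tube 0.999 0 0
jar 0.752 -1 1
dropper 0.999 0 0
```

View pics/end.png

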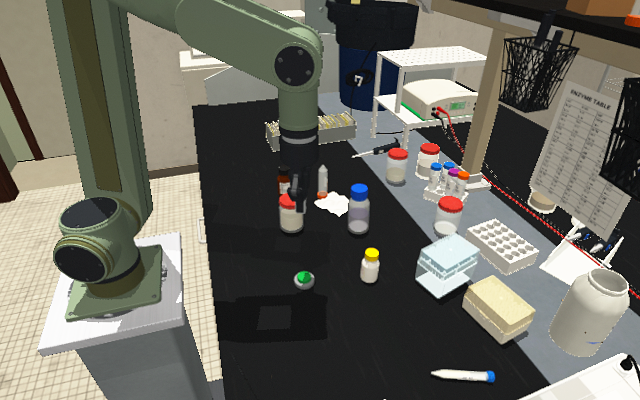

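The end view shows the button up again: 0.0217 m, the same as before the press. Media, tube and dropper match their starting pictures exactly. Amber and jar are partly hidden behind the gripper, which explains their lower match, and no contact was felt near either. I hand the job in.

```bash
python3 -c "
from rig import r
print(r.close_job(), r.get_state()['time'])"
```

```text
the job is handed in; nothing more can be done
the job is handed in; nothing more can be done
```

I pointed at the amber cap, then at the media bottle's blue cap, and then pressed the green button right down and let it come up. I handed the job in at about 27 s, and no verdict is reported.

- **Disagreement found:** the reported TCP lies about 33 mm beyond the real fingertips. The side and wrist cameras showed about 38 mm. A light touch on free bench made contact at a reported z of -0.033 m, and I stopped at about 34 N.
- **First amber pass:** I made it before finding this, so the tips were then too high, about 60 mm above the cap. I repeated the amber pointing with the offset.
- **Pointing:** over each cap I held about 2 s with the tips roughly 42–45 mm above it, where the grasp point is in the judged band with or without the offset. I then held about 2 s more with the tips about 28 mm above it, as the task asks.
- **Button:** it moved about 6 mm to a hard stop, with 20 N at the end, and was back at its starting height afterwards.
- **Containers:** the media bottle, tube and dropper bottle match their starting pictures with no shift. The amber bottle and jar were partly hidden by the gripper in the last view, so their match was weaker (0.68 and 0.75) and not conclusive. No contact force was felt near any container.

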